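# Rebuild the cutter stack on a key-machine spindle

## Robot

A 7-joint arm with a two-finger parallel gripper is mounted at the origin on the work surface. World frame = base frame: x ahead of the robot, y to its left, z up, the work surface at z = 0. Lengths are in m, angles in degrees, forces in N, time in s.
With the tool pointing down it reaches from about 0.425 to 0.875 m from the base axis. Payload 4.7 kg.
Tool frame: the origin (TCP) lies midway between the tips of the shut fingers; the grasp point (between the pads) lies 19 mm behind it; z points along the fingers, x is the direction in which the jaws open and shut, and the axes are right-handed (so a half turn about z gives the same grasp; the last joint's range is limited). The gripper opens to 87 mm and grips with 3 to 60 N. Pads are 19 mm wide; open, the fingers measure 117 mm over their backs; the gripper's body (75 mm by 190 mm) begins 51 mm behind the grasp point.
Start: joints at [71.912, 18.392, -4.016, 83.108, 1.295, 78.541, -3.26], TCP at [0.21, -0.615, 0.223] pointing down, gripper open.
Joint ranges: [-163.93, 163.93], [-17.29, 119.83], [-79.2, 71.16], [3.27, 140.29], [-89.18, 269.18], [5.43, 117.66], [-154.24, 154.24]. Speed limits (degrees/s): [147.25, 147.25, 180, 180, 180, 180, 180].

## Interface

Orientations are given as [roll, pitch, yaw] about the fixed x, y, z axes, in that order (R = Rz(yaw) Ry(pitch) Rx(roll)).
In Python, from cell import telemetry, optics, env gives the robot as it stands.
- The arm moves only by the tool arm_command, never from a script. Its arguments are lists of equal length, an entry for each row: "translation": the shift along the tool's x, y, z in cm, a list of three; "twist": the turn about the tool's z in degrees. In form: {"translation": [[x, y, z], ...], "twist": [twist, ...]}. A call has 1 to 10 rows; each row shifts and turns the pose as measured when the row begins, along the tool's axes as they then stand; what a row does not reach is not made up. A row lasts 1/8 s, in which the tool goes at most 62.5 mm and 10.7 degrees, less where a joint would pass 70% of its speed; a pose out of reach is approached as far as the arm can. A call is refused whole if a number of a shift passes 6.25 or a number of a turn 10.7, either way. A call with a gripper value outside its range is refused whole. "grip" is the opening in per cent of the stroke, from 0 (shut) to 100 (fully open), set as the call begins (left out, the last holds). The fingers move at their own pace and stop on an object; "force" is the grip in N (left out, the last holds). Time passes only in rows, so rows that do not move let the fingers close. It gives the time, the measured TCP pose, the force and the opening at its end, in the units of the state.
- telemetry.get_obs(): the state, without advancing time (a new reading comes with each control period).
- optics.read_camera(name): name is "scene" or "top" or "wrist"; returns a dict with "img" (480x640x3 uint8, blue, green, red), "fx", "fy", "cx", "cy" (pixels), "extrinsics" (4x4, takes a point from camera to world coordinates); the wrist camera has in their place "hand_eye" (4x4, takes a point from camera to tool coordinates, whose origin is the TCP and whose axes are the tool frame's). Camera axes: x right, y up, looking along -z (the intrinsics and any distortion apply to the point x, -y, -z); pixel columns grow to the right and rows downward; lengths in m; the calibration is good to about 2 mm. A picture is of the moment at which its call begins: read the wrist's pose just before it. There is no depth.
- env.sign_off(): hands the job in, once; it reports no verdict.
The state is a dict: "time_s": time; "qpos": joint angles; "joint_velocities": joint speeds; "effort": joint torques, N m; "tool_pos": TCP position; "tool_rot": TCP orientation; "force": force on the tool from outside, world axes, zero at the start; "wrist_torque": the same for the moment, N m; "grip_width": finger opening in m.
Only numpy, scipy, OpenCV 4.12 (cv2) and the standard library are available. Lean on these libraries where they do the work, as an engineer would, in place of code of your own. Each camera call takes 0.05 s, during which the arm holds its last target. There are 200 camera calls.

## Task

Refit the key machine's spindle: thread the plain steel spacer collar down the upright post first, then the toothed cutter wheel on top of it, hubs up, each turned until its square bore slips over the post's square and it sits fully home and flat. Be gentle: touch down slowly and press lightly, for a sharp knock or hard push (over about 120 N at the contact) on the post or its stand harms the bearings. Let go of both, and leave everything else on the bench where it is.

Things in the scene. Friction and masses are not known exactly. Their poses are not given: they have to be found in the camera images.
- stand: grey round foot, 92 mm across, 38 mm high, bolted to the bench; origin: centre of its underside, z up. It carries an upright steel spindle: a seat disc 46 mm across (top 45 mm above the bench) and on it the post, square below and round above. A brake holds the spindle at an unknown angle: the direction of the square is NOT the stand's yaw and is not reported
- seat (a point): centre of the seat disc's top, on the post's axis, where the spacer's underside must rest. From here the post's square section, 18 x 18 mm, rises 36 mm to a flat shoulder. A ring (20 mm square bore) fits over it only within about 6 degrees of its sides: find the angle by touch, turning a ring on the shoulder until it drops, or by looking. The point's x axis tells nothing of that angle
- post_tip (a point): top end of the post, on its axis, 50 mm above the seat. The upper 14 mm, above the square's shoulder, is a round pilot of 18 mm diameter, tapering over its last 6 mm to a 9 mm tip
- spacer: spacer collar, plain steel, lying hub up: round flange 46 mm across, 5 mm thick, on it a square hub 30 x 30 mm; total height 20 mm; a 20 x 20 mm square bore right through. Hub flats and bore sides are parallel to its x and y axes (any quarter turn is the same). Origin: centre of its underside, z up. About 90 g. Grip it by two facing hub flats
- cutter: cutter wheel, steel, lying hub up: toothed disc 66 mm across, 5 mm thick, on it a square hub 30 x 30 mm; total height 18 mm; a 20 x 20 mm square bore right through. Hub flats and bore sides are parallel to its x and y axes. Origin: centre of its underside, z up. About 110 g. Home, its underside rests on the spacer's top, 20 mm above the seat
- bushing: bystander: round brass bushing 38 mm across, 16 mm high, with a 15 mm round hole, not part of the job; origin centre of underside
- padlock: bystander: brass padlock standing on its base, 20 x 42 mm, 64 mm high; origin centre of underside
- lockcyl: bystander: brass lock cylinder 60 x 24 mm, 32 mm high; origin centre of underside
- driver: bystander: blue screwdriver lying on the bench along its x axis, about 200 mm long
- pinjar: bystander: clear jar with a black lid, 48 mm across, 55 mm high; origin centre of underside
- blankbox: bystander: small carton 60 x 90 mm, 35 mm high; origin centre of underside
Things that resemble listed ones, but are neither listed nor needed, are in the scene too. Leave any brown look-alike of the cutter alone.

How it is judged:
By the outcome, as a careful person would: the job done as asked, in the order asked, and still so for the second after the job is handed in, with the robot touching nothing.
It also fails if it takes over 64 s, if anything falls off the work surface, if the arm or the gripper's body presses on something with over 40 N, if the wrist force passes 120 N, or if a joint passes its speed limit or range.

## Working session

There is one attempt and no reset: what is moved stays moved. The work goes in short steps, Python scripts to look and compute and a tool call to move; the robot and the scene stay as the last step left them, time stands still between calls to the robot, and variables do not carry over. Pictures are saved under pics/ and viewed, about 8 in all and at most 12, crops included, and the job is handed in when it is done.

Besides the shell and the picture viewer there is one more tool, called after "Request:" in YAML: its name, and indented under it one key for each argument. arm_command: Moves the arm, as the interface text tells. Its arguments: {"type":"object","properties":{"translation":{"type":"array","items":{"type":"array","items":{"type":"number"}}},"twist":{"type":"array","items":{"type":"number"}},"grip":{"type":"number"},"force":{"type":"number"}},"required":["translation","twist"]}

```bash
mkdir -p pics; ls; cat > h.py <<'E'
import numpy as np, cv2
from scipy.spatial.transform import Rotation as R
from cell import telemetry, optics, env
def cam(n):
    o=telemetry.get_obs(); c=optics.read_camera(n)
    if 'extrinsics' in c: c['T']=np.array(c['extrinsics'])
    else:
        W=np.eye(4); W[:3,:3]=R.from_euler('xyz',o['tool_rot'],degrees=True).as_matrix(); W[:3,3]=o['tool_pos']
        c['T']=W@np.array(c['hand_eye'])
    return c
def ray(c,u,v):
    d=np.array([(u-c['cx'])/c['fx'],-(v-c['cy'])/c['fy'],-1.]); return c['T'][:3,3],c['T'][:3,:3]@d
def onz(c,u,v,z):
    p,d=ray(c,u,v); return p+d*(z-p[2])/d[2]
def proj(c,P):
    q=np.linalg.inv(c['T'])@np.append(P,1); return c['cx']+c['fx']*q[0]/-q[2], c['cy']-c['fy']*q[1]/-q[2]
def tri(c1,a,c2,b):
    p1,d1=ray(c1,*a);p2,d2=ray(c2,*b)
    t=np.linalg.lstsq(np.c_[d1,-d2],p2-p1,rcond=None)[0]
    x,y=p1+d1*t[0],p2+d2*t[1]; return (x+y)/2,np.linalg.norm(x-y)
E
python3 - <<'E'
from h import *
print(telemetry.get_obs())
for n in('top','scene','wrist'):
    c=cam(n); cv2.imwrite(f'pics/{n}0.png',c['img']); print(n,[k for k in c],c['fx'],c['fy'],c['cx'],c['cy'],c['T'].round(3).tolist(), c.get('dist',c.get('distortion')))
E
```

```text
pics
{'time_s': 0.0, 'qpos': array([71.91108203, 18.4374764 , -4.01572352, 83.17464796,  1.29559786,
       78.5405286 , -3.26125953]), 'joint_velocities': array([-0.09569451, -0.00259251,  0.03796441,  0.10077024, -0.04468542,
       -0.11683215, -0.02525703]), 'effort': array([-2.33952642e-04, -4.91287494e+01, -4.03860155e-01, -3.12530851e+01,
       -6.39660470e-02,  4.35347459e-02,  1.60704508e-04]), 'tool_pos': array([ 0.21028391, -0.61446408,  0.22148171]), 'tool_rot': array([ 1.79993716e+02,  1.07376066e-01, -7.11023020e+01]), 'force': array([-0.61857924, -0.22771796,  0.18242412]), 'wrist_torque': array([-0.02978827,  0.02991222, -0.02898197]), 'grip_width': 0.08720971268887488}
top ['img', 'fx', 'fy', 'cx', 'cy', 'extrinsics', 'T'] 464.91608907703187 464.91608907703187 318.8136992805993 238.3769952925503 [[-0.015, 0.98, -0.199, 0.328], [-1.0, -0.015, 0.004, 0.003], [0.001, 0.199, 0.98, 1.115], [0.0, 0.0, 0.0, 1.0]] None
scene ['img', 'fx', 'fy', 'cx', 'cy', 'extrinsics', 'T'] 433.17709640739014 433.17709640739014 328.8807451245042 233.54172023179575 [[0.027, -0.783, 0.621, 1.082], [1.0, 0.029, -0.006, 0.014], [-0.014, 0.621, 0.783, 0.737], [0.0, 0.0, 0.0, 1.0]] None
wrist ['img', 'fx', 'fy', 'cx', 'cy', 'hand_eye', 'T'] 347.44423564225093 347.44423564225093 315.69002967171906 244.46997211030913 [[0.325, 0.91, 0.258, 0.283], [-0.946, 0.313, 0.087, -0.59], [-0.001, -0.272, 0.962, 0.383], [0.0, 0.0, 0.0, 1.0]] None
```

View pics/top0.png

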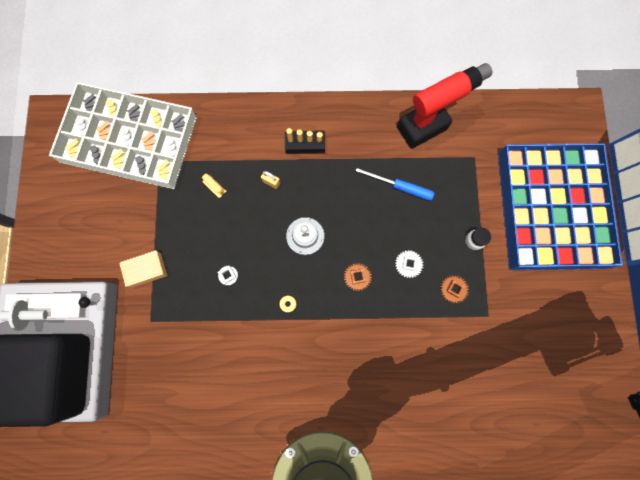

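View pics/scene0.png

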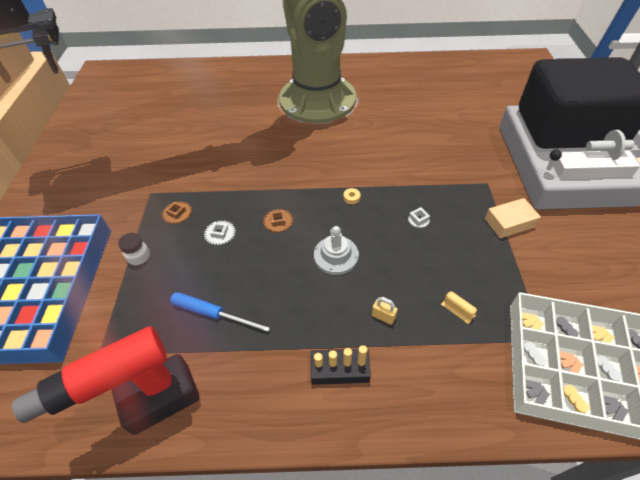

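Top view: spacer at (228,275), cutter (pale, toothed) at (409,264), stand at (305,235). Possible confusions: the brown look-alikes at (358,277) and (455,289), and the brass bushing at (288,304). I choose the pale steel rings. Next I measure them and check the choice in a close crop.

```bash
cat > m.py <<'E'
from h import *
t,s=cam('top'),cam('scene')
def ring(c,u,v,r,zs,name):
    im=c['img'][v-r:v+r,u-r:u+r]; hsv=cv2.cvtColor(im,cv2.COLOR_BGR2HSV)
    m=((hsv[...,2]>100)&(hsv[...,1]<60)).astype(np.uint8)
    n,l,st,_=cv2.connectedComponentsWithStats(m); k=1+st[1:,4].argmax()
    m=(l==k).astype(np.uint8); cs,_=cv2.findContours(m,cv2.RETR_EXTERNAL,cv2.CHAIN_APPROX_NONE)
    p=cs[0][:,0]+[u-r,v-r]
    return p
for nm,(a,b) in {'spacer':((228,275),(420,218)),'cutter':((409,264),(220,233))}.items():
    for c,(u,v),n in((t,a,'top'),(s,b,'scene')):
        p=ring(c,u,v,22,0,nm)
        P=np.array([onz(c,x,y,.0035)[:2] for x,y in p],np.float32)
        print(nm,n,cv2.minEnclosingCircle(P), cv2.fitEllipse(P), P.min(0),P.max(0))
# stand foot: plane z .038
for c,(u,v),n in((t,(305,235),'top'),(s,(336,252),'scene')):
    p=ring(c,u,v,28,0,'');P=np.array([onz(c,x,y,.038)[:2] for x,y in p],np.float32); print('stand',n,cv2.minEnclosingCircle(P),cv2.fitEllipse(P))
a=lambda c,u,v,r:cv2.resize(c['img'][v-r:v+r,u-r:u+r],(260,260),interpolation=cv2.INTER_CUBIC)
L=[np.hstack([a(t,228,275,26),a(t,409,264,26),a(t,305,235,26)]),np.hstack([a(s,420,218,26),a(s,220,233,26),a(s,336,248,32)])]
cv2.imwrite('pics/crop.png',np.vstack(L))
E
python3 m.py
```

```text
spacer top ((0.46758225560188293, 0.22001352906227112), 0.025428451597690582) ((0.46738314628601074, 0.2190183699131012), (0.047252107411623, 0.047398775815963745), 145.8773956298828) [0.44311723 0.19597109] [0.49144807 0.24429218]
spacer scene ((0.45948609709739685, 0.2194128930568695), 0.030927034094929695) ((0.4620068669319153, 0.22054523229599), (0.04627339914441109, 0.058777906000614166), 69.75445556640625) [0.43125314 0.19502197] [0.48976415 0.24458687]
cutter top ((0.48848724365234375, -0.21805620193481445), 0.03470137342810631) ((0.4885541796684265, -0.2178826928138733), (0.066195547580719, 0.06663788855075836), 174.20997619628906) [ 0.45570213 -0.25219727] [ 0.5217025  -0.18411642]
cutter scene ((0.48689910769462585, -0.21877476572990417), 0.03570318967103958) ((0.48680004477500916, -0.218575581908226), (0.0673784613609314, 0.06853879988193512), 134.7270965576172) [ 0.45245558 -0.25263396] [ 0.5224514  -0.18412858]
stand top ((0.5540497303009033, 0.03144116699695587), 0.04614689201116562) ((0.5541348457336426, 0.03143350034952164), (0.08981578052043915, 0.09042876958847046), 67.78739929199219)
stand scene ((0.5664979815483093, 0.031611114740371704), 0.06132993847131729) ((0.5739810466766357, 0.03152107447385788), (0.08582419902086258, 0.11242275685071945), 87.8084487915039)
```

View pics/crop.png

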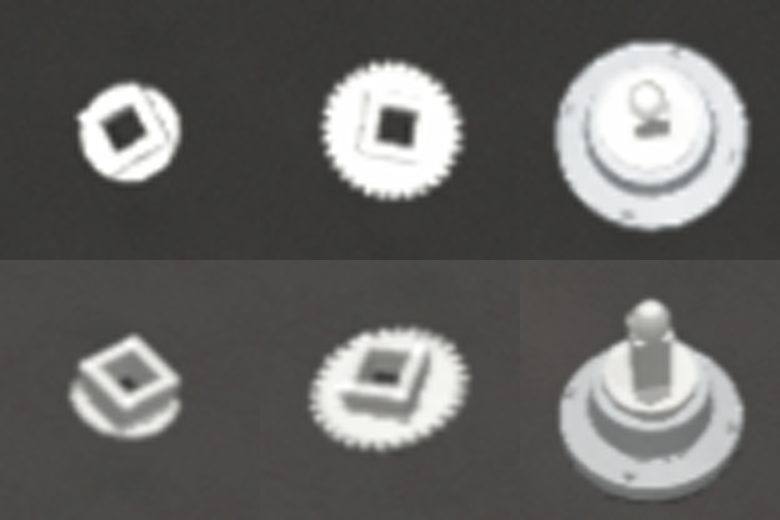

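The crop confirms the choice: the spacer is plain with a square hub, and the cutter is pale and toothed. The top and scene views agree to within about 5 mm. Now I fly over the cutter, the stand and the spacer, taking wrist pictures on the way.

Request:
arm_command:
  translation:
    - [-3.5,-4.9,0]
    - [-3.5,-4.9,0]
    - [-3.5,-4.9,0]
    - [-3.5,-4.9,0]
    - [-3.5,-4.9,0]
    - [-3.5,-4.9,0]
    - [-3.5,-4.9,0]
    - [-3.5,-4.9,0]
  twist: [0,0,0,0,0,0,0,0]
  grip: 100

```text
time_s: 1.25
tool_pos: [0.4958, -0.2176, 0.2206]
tool_rot: [179.9, -0.1, -71.8]
force: [-0.1, 0.5, -1.5]
grip_width: 0.0869
```

```bash
cat > snap.py <<'E'
import sys,pickle
from h import *
c=cam('wrist'); pickle.dump(c,open(f'pics/{sys.argv[1]}.pkl','wb')); cv2.imwrite(f'pics/{sys.argv[1]}.png',c['img'])
E
python3 snap.py w1
```

Request:
arm_command:
  translation:
    - [-4.4,-2.7,0]
    - [-4.4,-2.7,0]
    - [-4.4,-2.7,0]
    - [-4.4,-2.7,0]
    - [-4.4,-2.7,0]
  twist: [0,0,0,0,0]

```text
time_s: 1.92
tool_pos: [0.5588, 0.046, 0.2216]
tool_rot: [-179.7, -0.0, -71.4]
force: [1.2, -0.3, -0.3]
grip_width: 0.0875
```

```bash
python3 snap.py w2
```

Request:
arm_command:
  translation:
    - [-5,1,0]
    - [-5,1,0]
    - [-5,1,0]
    - [-5,1,0]
  twist: [0,0,0,0]

```text
time_s: 2.48
tool_pos: [0.4547, 0.2338, 0.2221]
tool_rot: [-179.5, 0.3, -71.0]
force: [0.1, 0.3, 0.6]
grip_width: 0.0873
```

```bash
python3 snap.py w3; python3 -c "
import cv2,numpy as np
I=[cv2.imread(f'pics/w{i}.png') for i in (1,2,3)]
cv2.imwrite('pics/wm.png',np.vstack([np.hstack([cv2.resize(i,(400,300),interpolation=cv2.INTER_AREA) for i in I[:2]]),np.hstack([cv2.resize(I[2],(400,300)),I[1][90:390,120:520]])]))"
```

```text
(no output)
```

View pics/wm.png

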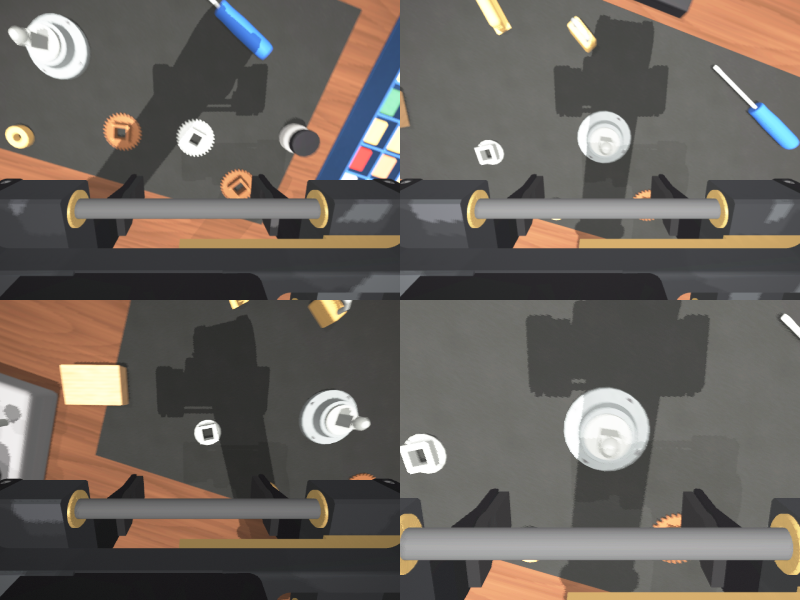

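The wrist views show the cutter at (312,221) in w1, the stand at about (968/1.6, 137·1.6) in w2, and the spacer at (331,213) in w3. Next I measure bore angles, centres and the post's square.

```bash
cat > m2.py <<'E'
from h import *
import pickle
L=lambda n:pickle.load(open(f'pics/{n}.pkl','rb'))
for n,(u,v),h,f in(('w3',(331,213),.02,.0035),('w1',(312,221),.018,.0035)):
    c=L(n);r=40;g=cv2.cvtColor(c['img'],cv2.COLOR_BGR2HSV)[v-r:v+r,u-r:u+r]
    w=((g[...,2]>130)&(g[...,1]<70)).astype(np.uint8)
    k,l,st,_=cv2.connectedComponentsWithStats(w);w=(l==1+st[1:,4].argmax()).astype(np.uint8)
    cs,hi=cv2.findContours(w,cv2.RETR_CCOMP,cv2.CHAIN_APPROX_NONE)
    for q,hh in zip(cs,hi[0]):
        if len(q)<15: continue
        z=h if hh[3]>=0 else f
        P=np.array([onz(c,*(p[0]+[u-r,v-r]),z)[:2] for p in q],np.float32)*1000
        print(n,'hole' if hh[3]>=0 else 'outer','rect',cv2.minAreaRect(P),'ell',cv2.fitEllipse(P) if hh[3]<0 else '')
c=L('w2');a=cv2.resize(c['img'][170:270,270:400],(780,600),interpolation=cv2.INTER_CUBIC)
a=cv2.createCLAHE(3,(4,4)).apply(cv2.cvtColor(a,cv2.COLOR_BGR2GRAY))
cv2.imwrite('pics/post.png',a)
t=L('w2')
for P in((.5535,.0315,.045),(.5535,.0315,.081),(.5535,.0315,.095)):print(proj(t,P))
E
python3 m2.py
```

```text
w3 outer rect ((467.86279296875, 221.71141052246094), (43.67155456542969, 46.64309310913086), 19.076881408691406) ell ((467.8249816894531, 221.3267364501953), (44.874473571777344, 46.85501480102539), 24.17188835144043)
w3 hole rect ((469.312255859375, 221.84210205078125), (18.342939376831055, 18.12012481689453), 30.445159912109375) ell 
w1 outer rect ((491.52056884765625, -215.9751434326172), (67.97650909423828, 67.93268585205078), 18.174612045288086) ell ((491.30548095703125, -215.96875), (66.01074981689453, 66.30973815917969), 80.72168731689453)
w1 hole rect ((492.685546875, -215.64785766601562), (16.61701011657715, 17.419389724731445), 77.94680786132812) ell 
(np.float64(327.66341156245676), np.float64(236.18545950229225))
(np.float64(329.014206769635), np.float64(245.91769906608226))
(np.float64(329.62360390996133), np.float64(250.30829723198286))
```

View pics/post.png

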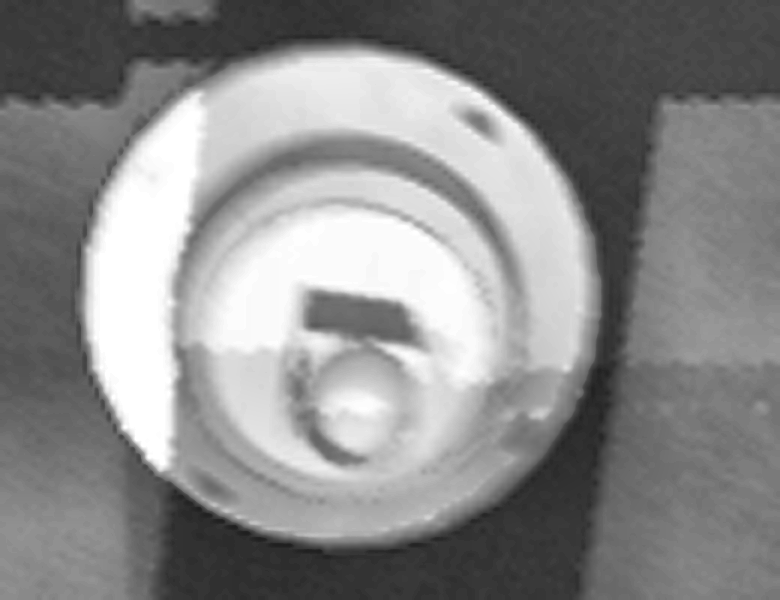

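```bash
cat > m3.py <<'E'
from h import *
import pickle
c=pickle.load(open('pics/w2.pkl','rb'))
f=lambda x,y,z:onz(c,270+x/6-.4,170+y/6-.4,z)[:2]
for (a,b),z in((((303,290),(403,300)),.045),(((305,331),(420,345)),.081)):
    p,q=f(*a,z),f(*b,z);d=q-p;n=np.array([-d[1],d[0]])/np.linalg.norm(d)
    m=(p+q)/2; s=np.sign(n@(f(365,410,z)-m)); print('edge',z,np.degrees(np.arctan2(d[1],d[0]))%90,np.linalg.norm(d),'centre',m+9e-3*n*s)
print('seat',f(348,347,.045),'W',f(497,347,.045)-f(200,347,.045),f(348,490,.045)-f(348,203,.045))
print('foot',f(340,295,.012),np.linalg.norm(f(600,295,.012)-f(82,295,.012)))
print('pilot',f(365,410,.09),f(358,420,.092))
# foot from top/scene for plane z search
import re
from scipy.optimize import brentq
E
python3 m3.py; sed -n 1,12p m.py > m4.py; cat >> m4.py <<'E'
for z in (.008,.012,.016,.02):
  for c,(u,v) in((t,(305,235)),(s,(336,252))):
    p=ring(c,u,v,28,0,'');P=np.array([onz(c,x,y,z)[:2] for x,y in p],np.float32)
    lo=P[P[:,0]<np.median(P[:,0])+.02] if c is s else P
    print(z,cv2.fitEllipse(P)[:2],cv2.minEnclosingCircle(P), P.min(0)+.046)
E
python3 m4.py
```

```text
edge 0.045 12.821510766684625 0.016621723912837567 centre [0.56178472 0.03461653]
edge 0.081 11.534404706499231 0.01722954607902459 centre [0.56243591 0.03493549]
seat [0.56198649 0.03451556] W [ 0.01577366 -0.04681318] [-0.04618217 -0.01604314]
foot [0.5639629  0.03555729] 0.09391148922914197
pilot [0.56302183 0.03386745] [0.56174881 0.03458284]
0.008 ((0.5604438185691833, 0.032168034464120865), (0.09238559752702713, 0.09297079592943192)) ((0.560348391532898, 0.0322200246155262), 0.04743000492453575) [0.56053966 0.03160578]
0.008 ((0.5521656274795532, 0.03231092914938927), (0.08967903256416321, 0.11722041666507721)) ((0.5443678498268127, 0.0323590412735939), 0.06395706534385681) [0.5265231  0.03126307]
0.012 ((0.5596036314964294, 0.03206437826156616), (0.092051662504673, 0.09263472259044647)) ((0.5595085024833679, 0.03211618587374687), 0.04725886881351471) [0.5598654  0.03167043]
0.012 ((0.5550735592842102, 0.032211482524871826), (0.08918709307909012, 0.1165774017572403)) ((0.5473185181617737, 0.032259151339530945), 0.06360679864883423) [0.529824  0.0314217]
0.016 ((0.5587635040283203, 0.03196072205901146), (0.09171770513057709, 0.09229865670204163)) ((0.5586687922477722, 0.03201228380203247), 0.0470878891646862) [0.55919117 0.03173508]
0.016 ((0.5579814910888672, 0.032112035900354385), (0.08869516104459763, 0.11593437939882278)) ((0.5502690672874451, 0.0321594700217247), 0.0632566288113594) [0.5331249  0.03158034]
0.02 ((0.5579233169555664, 0.031857069581747055), (0.09138376265764236, 0.09196259081363678)) ((0.5578289031982422, 0.031908486038446426), 0.04691676050424576) [0.5585169  0.03179974]
0.02 ((0.5608893632888794, 0.032012589275836945), (0.08820322155952454, 0.11529137194156647)) ((0.5532199144363403, 0.03205999359488487), 0.06290619820356369) [0.5364259  0.03173897]
```

Post: (0.562, 0.0346), square at about 12° mod 90; the seat disc, both square edges and the pilot agree. Spacer: (0.468, 0.2205), bore at 30.4° mod 90. I will squeeze the spacer at 30°, then again at −60°, so it is centred on the tool in both axes.

Request:
arm_command:
  translation:
    - [1.7,-0.8,1.3]
    - [0,0,1.3]
    - [0,0,1.3]
    - [0,0,1.3]
    - [0,0,1.3]
    - [0,0,1.3]
    - [0,0,1.3]
    - [0,0,1.3]
    - [0,0,1.3]
    - [0,0,1.3]
  twist: [-10.1,-10.1,-10.1,-10.1,-10.1,-10.1,-10.1,-10.1,-10.1,-10.1]

```text
time_s: 3.88
tool_pos: [0.4775, 0.205, 0.0876]
tool_rot: [179.8, -0.5, 32.5]
force: [-0.0, -0.6, 0.3]
grip_width: 0.0873
```

```bash
python3 snap.py w4; cat > goto.py <<'E'
import sys
from h import *
o=telemetry.get_obs();x,y,z,w=map(float,sys.argv[1:])
M=R.from_euler('xyz',o['tool_rot'],degrees=True).as_matrix();p=o['tool_pos']
print('pose',p.round(4),o['tool_rot'].round(2),'F',o['force'].round(1),'w',round(o['grip_width'],4),'t',o['time_s'],'q7',o['qpos'][6].round(1))
print('cm',(M.T@(np.array([x,y,z])-p)*100).round(2),'twist',round(-(w-o['tool_rot'][2]+180)%360*1-0,1)-0 if 0 else round((o['tool_rot'][2]-w+180)%360-180,1))
E
python3 goto.py .468 .2205 .008 30.4; python3 - <<'E'
from h import *
import pickle
c=pickle.load(open('pics/w4.pkl','rb'));print(proj(c,(.468,.2205,.02)))
E
```

```text
pose [0.4764 0.2041 0.0859] [179.85  -0.35  32.82] F [-0.3 -0.6 -0.5] w 0.0871 t 3.925 q7 -4.2
cm [ 0.14 -1.86  7.79] twist 2.4
(np.float64(312.3862653815244), np.float64(231.49265777088937))
```

Request:
arm_command:
  translation:
    - [0.1,-1.9,1]
    - [0,0,2.5]
    - [0,0,2]
  twist: [2.4,0,0]

```text
time_s: 4.3
tool_pos: [0.4707, 0.2168, 0.0302]
tool_rot: [179.8, -0.5, 29.5]
force: [-0.1, 0.0, 0.2]
grip_width: 0.087
```

```bash
python3 goto.py .468 .2205 .008 30.4
```

```text
pose [0.4707 0.2168 0.0302] [179.76  -0.45  29.55] F [-0.1  0.   0.2] w 0.087 t 4.3 q7 -13.0
cm [-0.08 -0.46  2.22] twist -0.9
```

Request:
arm_command:
  translation:
    - [-0.1,-0.5,1]
    - [0,0,0.8]
    - [0,0,0.3]
    - [0,0,0]
  twist: [-0.9,0,0,0]

```text
time_s: 4.8
tool_pos: [0.4677, 0.2197, 0.0074]
tool_rot: [179.8, -0.4, 30.3]
force: [-0.3, 0.2, -0.4]
grip_width: 0.087
```

Request:
arm_command:
  translation:
    - [0,0,0]
    - [0,0,0]
    - [0,0,0]
    - [0,0,0]
    - [0,0,0]
    - [0,0,0]
  twist: [0,0,0,0,0,0]
  grip: 0
  force: 10

```text
time_s: 5.55
tool_pos: [0.4689, 0.22, 0.0088]
tool_rot: [179.7, -0.5, 30.3]
force: [0.1, 0.3, 0.1]
grip_width: 0.0349
```

```bash
python3 goto.py .468 .2205 .008 -59.6
```

```text
pose [0.4689 0.22   0.0088] [179.71  -0.51  30.27] F [0.1 0.3 0.1] w 0.0349 t 5.55 q7 -14.3
cm [-0.05 -0.09  0.08] twist 89.9
```

Still closing; wait a bit, then open and turn a quarter.

Request:
arm_command:
  translation:
    - [0,0,0]
    - [0,0,0]
    - [0,0,0]
  twist: [0,0,0]

```text
time_s: 5.92
tool_pos: [0.4687, 0.2199, 0.0088]
tool_rot: [179.7, -0.5, 30.3]
force: [-0.6, -0.0, 0.4]
grip_width: 0.03
```

Request:
arm_command:
  translation:
    - [0,0,0]
    - [0,0,0]
    - [0,0,0]
    - [0,0,0]
  twist: [0,0,0,0]
  grip: 80

```text
time_s: 6.42
tool_pos: [0.4688, 0.22, 0.0087]
tool_rot: [179.7, -0.5, 30.3]
force: [0.4, 0.4, -0.5]
grip_width: 0.0619
```

Request:
arm_command:
  translation:
    - [0,0,0]
    - [0,0,0]
    - [0,0,0]
    - [0,0,0]
    - [0,0,0]
    - [0,0,0]
    - [0,0,0]
    - [0,0,0]
    - [0,0,0]
  twist: [10,10,10,10,10,10,10,10,10]

```text
time_s: 7.55
tool_pos: [0.4685, 0.2204, 0.0086]
tool_rot: [-179.5, -0.2, -62.7]
force: [-0.8, 0.8, 0.5]
grip_width: 0.0699
```

```bash
python3 goto.py .4683 .2198 .008 -59.6
```

```text
pose [0.4685 0.2204 0.0086] [-179.5    -0.2   -62.67] F [-0.8  0.8  0.5] w 0.0699 t 7.55 q7 -100.6
cm [0.05 0.05 0.06] twist -3.1
```

Request:
arm_command:
  translation:
    - [0,0,0.05]
    - [0,0,0]
    - [0,0,0]
    - [0,0,0]
    - [0,0,0]
    - [0,0,0]
    - [0,0,0]
    - [0,0,0]
  twist: [-3.1,0,0,0,0,0,0,0]
  grip: 0
  force: 25

```text
time_s: 8.55
tool_pos: [0.4685, 0.2206, 0.0081]
tool_rot: [-179.5, -0.2, -59.7]
force: [0.6, -0.9, 0.2]
grip_width: 0.0299
```

Request:
arm_command:
  translation:
    - [0,0,-2]
    - [0,0,-4]
    - [0,0,-4]
    - [0,0,-4]
  twist: [0,0,0,0]

```text
time_s: 9.05
tool_pos: [0.4637, 0.2188, 0.1475]
tool_rot: [179.9, -0.1, -59.7]
force: [0.5, 0.6, -0.5]
grip_width: 0.0296
```

```bash
python3 snap.py w5;python3 goto.py .561 .0335 .13 -78
```

```text
pose [0.4668 0.2206 0.1532] [-179.57   -0.2   -59.64] F [1.9 1.8 2.7] w 0.0298 t 9.1 q7 -91.4
cm [20.9   1.35  2.38] twist 18.4
```

View pics/w5.png

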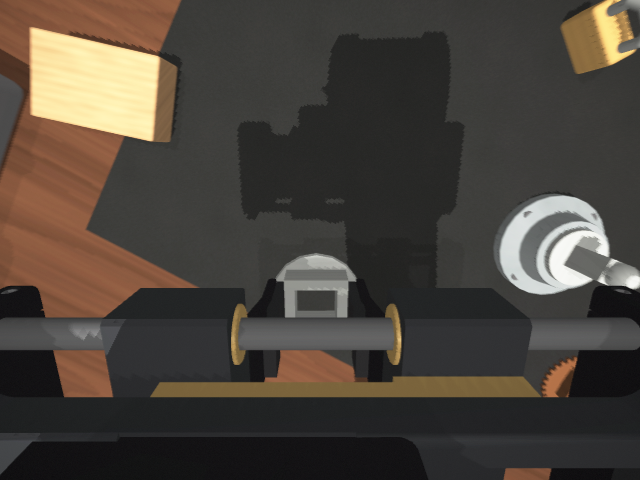

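The spacer is held by its hub flats (316,285), flange at the bottom, level. Now to above the post.

Request:
arm_command:
  translation:
    - [5.2,0.3,0.3]
    - [5.2,0.3,0.3]
    - [5.2,0.3,0.3]
    - [4.5,0.3,0.3]
  twist: [0,0,0,0]

```text
time_s: 9.6
tool_pos: [0.5613, 0.0424, 0.1441]
tool_rot: [-179.2, -0.3, -59.0]
force: [0.2, -0.3, -0.8]
grip_width: 0.0299
```

Request:
arm_command:
  translation:
    - [0,0,0]
    - [0,0,0]
    - [0,0,0]
  twist: [9.2,9.2,0]

```text
time_s: 9.98
tool_pos: [0.5619, 0.0359, 0.1419]
tool_rot: [-179.3, -0.1, -78.4]
force: [-0.5, -0.1, -0.4]
grip_width: 0.0297
```

```bash
python3 goto.py .5615 .0338 .115 -78
```

```text
pose [0.5619 0.0359 0.1419] [-1.793e+02 -7.000e-02 -7.841e+01] F [-0.5 -0.1 -0.4] w 0.0297 t 9.975 q7 -89.0
cm [0.2  0.12 2.69] twist -0.4
```

Request:
arm_command:
  translation:
    - [0.2,0.1,1.5]
    - [0,0,1]
    - [0,0,0.2]
    - [0,0,0]
  twist: [-0.4,0,0,0]

```text
time_s: 10.48
tool_pos: [0.5605, 0.0347, 0.1117]
tool_rot: [-179.4, -0.0, -77.6]
force: [-0.0, 0.1, -0.3]
grip_width: 0.0295
```

```bash
python3 goto.py .5615 .0338 .107 -78; python3 - <<'E'
from h import *
s,t=cam('scene'),cam('top'); a=s['img'][180:280,270:400]; b=t['img'][190:290,240:370]
cv2.imwrite('pics/s6.png',np.hstack([cv2.resize(x,(400,308),interpolation=cv2.INTER_CUBIC) for x in(a,b)]))
E
```

```text
pose [0.5605 0.0347 0.1117] [-1.7943e+02 -3.0000e-02 -7.7550e+01] F [-0.   0.1 -0.3] w 0.0295 t 10.475 q7 -88.6
cm [ 0.11 -0.08  0.47] twist 0.4
```

View pics/s6.png

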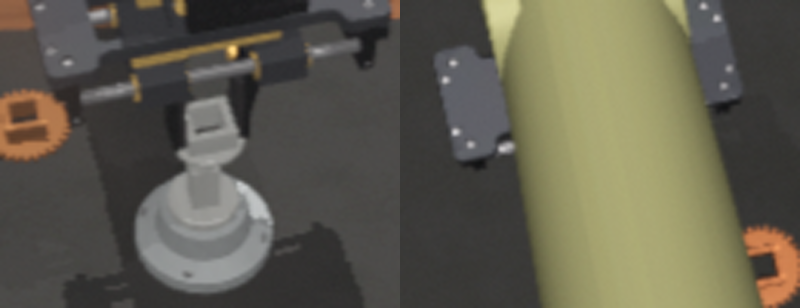

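```bash
python3 - <<'E'
from h import *
s=cam('scene')
for z in(.045,.06,.08,.1037): print(z,np.round(proj(s,(.5615,.0342,z)),1))
g=cv2.cvtColor(s['img'],cv2.COLOR_BGR2GRAY).astype(int)
for v in range(205,262,2): print(v,g[v,318:366].tolist())
E
```

```text
0.045 [336.7 244.4]
0.06 [336.7 239.8]
0.08 [336.7 233.5]
0.1037 [336.7 225.8]
205 [61, 62, 63, 62, 63, 63, 62, 62, 63, 63, 63, 61, 62, 86, 103, 104, 102, 97, 93, 89, 86, 83, 78, 76, 74, 72, 60, 45, 49, 50, 44, 36, 29, 28, 40, 57, 55, 49, 47, 48, 48, 48, 48, 49, 49, 50, 51, 52]
207 [62, 62, 59, 56, 53, 52, 49, 50, 49, 48, 48, 49, 49, 62, 71, 73, 73, 73, 71, 72, 72, 72, 72, 71, 72, 72, 55, 40, 39, 42, 41, 34, 29, 29, 28, 36, 45, 54, 59, 62, 65, 70, 72, 73, 73, 73, 73, 73]
209 [48, 48, 48, 48, 47, 49, 49, 49, 49, 47, 48, 48, 48, 53, 64, 71, 71, 72, 72, 72, 72, 71, 71, 72, 71, 63, 49, 39, 38, 40, 40, 32, 29, 27, 30, 39, 62, 74, 75, 75, 76, 75, 75, 75, 75, 76, 74, 74]
211 [49, 49, 48, 48, 48, 49, 49, 48, 48, 48, 48, 49, 48, 48, 53, 64, 76, 79, 80, 84, 89, 100, 113, 120, 134, 109, 59, 40, 39, 41, 41, 32, 28, 27, 34, 61, 73, 75, 75, 74, 73, 73, 74, 74, 74, 75, 75, 75]
213 [48, 48, 49, 48, 49, 48, 47, 43, 41, 40, 42, 45, 69, 100, 133, 146, 149, 150, 151, 152, 153, 150, 145, 150, 152, 130, 83, 44, 39, 39, 40, 36, 29, 31, 52, 69, 72, 73, 74, 73, 73, 75, 73, 73, 74, 75, 74, 73]
215 [50, 49, 50
[... 4654 characters left out ...]
134, 134, 131, 122, 115, 115, 117, 118, 118, 117, 120, 123, 128, 132, 138, 142, 144, 144, 142, 140, 137, 130, 123, 121, 119, 117, 116, 116, 116, 115, 119, 136, 146, 146, 145, 137, 118, 122, 126, 100, 76, 72, 62, 55, 53, 53, 51]
259 [136, 142, 145, 145, 144, 132, 120, 118, 118, 118, 117, 119, 120, 120, 121, 119, 119, 119, 119, 120, 120, 120, 120, 120, 119, 118, 117, 116, 115, 115, 128, 142, 147, 147, 147, 147, 146, 144, 142, 117, 76, 53, 50, 50, 51, 53, 51, 53]
261 [148, 148, 147, 147, 148, 149, 147, 137, 125, 120, 118, 118, 119, 120, 119, 121, 121, 119, 120, 119, 119, 119, 120, 121, 119, 118, 118, 122, 134, 145, 149, 149, 147, 147, 147, 147, 148, 145, 122, 85, 59, 65, 72, 73, 74, 72, 73, 71]
```

The scene rows show the post's centre at column 335.6 and the spacer flange at 337.5. That puts the post about 3 mm to −y of the tool, at y ≈ 0.0318, which agrees with the top view (the w2 wrist shot was taken while the arm was still settling). I correct for this and descend.

```bash
python3 goto.py .5605 .0318 .108 -78
```

```text
pose [0.5609 0.0346 0.1123] [-1.7937e+02 -5.0000e-02 -7.7580e+01] F [ 0.4 -0.6 -0.5] w 0.0297 t 10.625 q7 -88.6
cm [0.26 0.11 0.43] twist 0.4
```

Request:
arm_command:
  translation:
    - [0.3,0.1,0]
    - [0,0,0.4]
    - [0,0,0.3]
    - [0,0,0]
  twist: [0.4,0,0,0]

```text
time_s: 11.12
tool_pos: [0.5612, 0.0311, 0.1056]
tool_rot: [-179.3, -0.1, -78.0]
force: [-0.4, 0.1, -1.2]
grip_width: 0.0298
```

Request:
arm_command:
  translation:
    - [0,0,0.3]
    - [0,0,0.3]
    - [0,0,0.2]
    - [0,0,0]
  twist: [0,0,0,0]

```text
time_s: 11.62
tool_pos: [0.5612, 0.0313, 0.0969]
tool_rot: [-179.3, -0.1, -78.0]
force: [-0.1, -0.6, -1.3]
grip_width: 0.0296
```

```bash
python3 goto.py .5605 .0318 .09 -78; python3 - <<'E'
from h import *
s=cam('scene')
g=cv2.cvtColor(s['img'],cv2.COLOR_BGR2GRAY).astype(int)
for v in range(225,246,2): print(v,g[v,322:354].tolist())
E
```

```text
pose [0.5612 0.0313 0.0969] [-1.793e+02 -6.000e-02 -7.800e+01] F [-0.1 -0.6 -1.3] w 0.0296 t 11.625 q7 -89.0
cm [-0.06  0.07  0.69] twist 0.0
225 [37, 31, 29, 31, 37, 45, 78, 132, 144, 134, 129, 129, 130, 131, 131, 128, 125, 120, 121, 135, 150, 149, 111, 57, 39, 32, 33, 59, 71, 74, 75, 75]
227 [44, 34, 30, 30, 36, 42, 75, 131, 148, 123, 104, 129, 149, 155, 156, 152, 138, 130, 139, 149, 155, 153, 130, 83, 44, 32, 34, 60, 73, 75, 75, 74]
229 [50, 39, 31, 33, 36, 44, 75, 132, 153, 152, 153, 154, 154, 154, 154, 153, 150, 145, 143, 137, 134, 133, 129, 99, 66, 48, 40, 59, 70, 73, 75, 75]
231 [47, 43, 37, 32, 36, 43, 66, 114, 134, 135, 132, 132, 132, 131, 130, 130, 129, 128, 128, 128, 129, 129, 131, 143, 145, 115, 79, 69, 70, 73, 76, 75]
233 [47, 47, 49, 45, 54, 77, 95, 115, 125, 126, 128, 129, 128, 127, 128, 128, 128, 129, 130, 132, 132, 135, 140, 143, 119, 83, 71, 71, 70, 71, 71, 73]
235 [47, 47, 50, 75, 121, 146, 153, 143, 132, 131, 131, 135, 139, 141, 145, 150, 153, 154, 154, 155, 155, 149, 137, 107, 79, 71, 69, 70, 70, 70, 70, 73]
237 [48, 47, 49, 57, 88, 125, 140, 145, 150, 153, 155, 156, 157, 158, 164, 163, 158, 154, 150, 145, 145, 146, 131, 119, 100, 76, 70, 70, 70, 69, 69, 69]
239 [62, 84, 111, 129, 145, 154, 153, 151, 142, 129, 126, 127, 128, 130, 128, 128, 128, 129, 130, 141, 151, 154, 158, 173, 189, 202, 177, 128, 92, 74, 70, 70]
241 [125, 129, 135, 145, 152, 155, 155, 153, 143, 128, 124, 127, 128, 128, 128, 128, 130, 129, 132, 143, 152, 155, 157, 158, 166, 185, 187, 188, 185, 157, 110, 78]
243 [130, 133, 141, 149, 151, 154, 154, 154, 150, 135, 125, 127, 128, 127, 127, 129, 129, 130, 131, 142, 152, 154, 156, 165, 168, 154, 138, 153, 180, 191, 187, 162]
245 [129, 132, 137, 147, 151, 152, 155, 155, 153, 143, 132, 127, 128, 128, 128, 130, 129, 130, 132, 142, 153, 155, 155, 156, 156, 148, 137, 135, 161, 185, 192, 192]
```

Underside now below the tip with no contact force; continue to the shoulder.

Request:
arm_command:
  translation:
    - [0,0,0.2]
    - [0,0,0.2]
    - [0,0,0.15]
    - [0,0,0]
  twist: [0,0,0,0]

```text
time_s: 12.18
tool_pos: [0.5611, 0.0315, 0.0912]
tool_rot: [-179.3, -0.1, -78.0]
force: [-0.5, 0.0, -1.1]
grip_width: 0.0296
```

Request:
arm_command:
  translation:
    - [0,0,0.15]
    - [0,0,0.15]
    - [0,0,0.15]
    - [0,0,0]
  twist: [0,0,0,0]

```text
time_s: 12.68
tool_pos: [0.5609, 0.0317, 0.0865]
tool_rot: [-179.3, -0.0, -78.0]
force: [-0.7, 0.0, -0.9]
grip_width: 0.0297
```

Request:
arm_command:
  translation:
    - [0,0,0.2]
    - [0,0,0.2]
    - [0,0,0.2]
    - [0,0,0]
  twist: [0,0,0,0]

```text
time_s: 13.18
tool_pos: [0.5609, 0.0317, 0.0799]
tool_rot: [-179.4, -0.0, -78.0]
force: [-0.0, 0.5, -1.7]
grip_width: 0.0296
```

Request:
arm_command:
  translation:
    - [0,0,0.3]
    - [0,0,0.3]
    - [0,0,0.3]
    - [0,0,0]
  twist: [0,0,0,0]

```text
time_s: 13.68
tool_pos: [0.5609, 0.0317, 0.0702]
tool_rot: [-179.4, -0.0, -78.0]
force: [-0.0, 0.3, -1.2]
grip_width: 0.0298
```

On the square with no resistance. Approach the seat slowly.

Request:
arm_command:
  translation:
    - [0,0,0.4]
    - [0,0,0.4]
    - [0,0,0.3]
    - [0,0,0.2]
    - [0,0,0]
  twist: [0,0,0,0,0]

```text
time_s: 14.3
tool_pos: [0.5609, 0.0317, 0.0561]
tool_rot: [-179.4, -0.0, -78.0]
force: [-0.7, 0.1, -1.6]
grip_width: 0.0297
```

Request:
arm_command:
  translation:
    - [0,0,0.1]
    - [0,0,0.1]
    - [0,0,0]
  twist: [0,0,0]

```text
time_s: 14.68
tool_pos: [0.5609, 0.0317, 0.0541]
tool_rot: [-179.4, -0.0, -78.0]
force: [-0.3, 0.7, -2.0]
grip_width: 0.0298
```

Request:
arm_command:
  translation:
    - [0,0,0.1]
    - [0,0,0.1]
    - [0,0,0]
  twist: [0,0,0]

```text
time_s: 15.05
tool_pos: [0.5609, 0.0317, 0.0532]
tool_rot: [-179.4, -0.1, -78.0]
force: [-0.7, 0.2, -1.4]
grip_width: 0.0298
```

Request:
arm_command:
  translation:
    - [0,0,0.15]
    - [0,0,0.15]
    - [0,0,0]
  twist: [0,0,0]

```text
time_s: 15.42
tool_pos: [0.5609, 0.0317, 0.0532]
tool_rot: [-179.4, -0.1, -78.0]
force: [-0.9, 0.1, -2.1]
grip_width: 0.0297
```

Stopped dead at 0.0532, matching the expected 0.053 with the flange on the seat. Release and rise.

Request:
arm_command:
  translation:
    - [0,0,0]
    - [0,0,0]
    - [0,0,0]
    - [0,0,0]
  twist: [0,0,0,0]
  grip: 80

```text
time_s: 15.92
tool_pos: [0.5625, 0.0314, 0.0531]
tool_rot: [-179.3, -0.2, -78.0]
force: [-0.3, 0.6, -0.4]
grip_width: 0.0621
```

Request:
arm_command:
  translation:
    - [0,0,-2]
    - [0,0,-4]
    - [0,0,-4]
    - [0,0,-3]
  twist: [0,0,0,0]

```text
time_s: 16.42
tool_pos: [0.5597, 0.0316, 0.1885]
tool_rot: [-179.4, -0.1, -78.0]
force: [0.8, 0.3, 0.1]
grip_width: 0.0696
```

```bash
python3 goto.py .490 -.2165 .12 -102; python3 - <<'E'
from h import *
s=cam('scene');w=cam('wrist'); a=s['img'][195:285,280:400]; b=w['img'][150:330,200:440]
cv2.imwrite('pics/s7.png',np.hstack([cv2.resize(x,(400,300),interpolation=cv2.INTER_CUBIC) for x in(a,b)]))
E
```

```text
pose [0.5597 0.0316 0.1885] [-1.7938e+02 -1.0000e-01 -7.7960e+01] F [0.8 0.3 0.1] w 0.0696 t 16.425 q7 -87.2
cm [22.8  12.07  6.76] twist 24.0
```

View pics/s7.png

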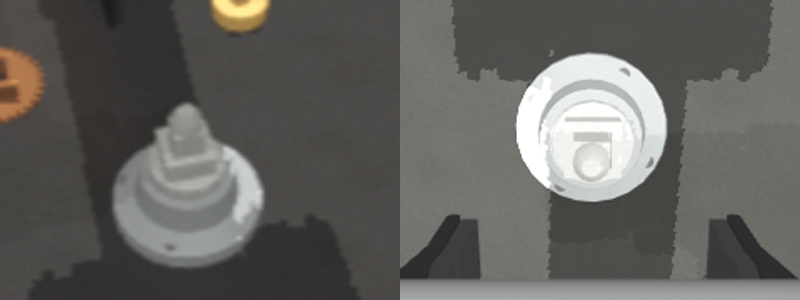

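Spacer sits flat on the seat (scene view, post tip above its hub; wrist view agrees). On to the cutter.

Request:
arm_command:
  translation:
    - [4.5,2.4,0]
    - [4.5,2.4,0]
    - [4.5,2.4,0.5]
    - [4.5,2.4,1]
    - [4.5,2.4,1]
    - [0,0,0.5]
    - [0,0,0.5]
    - [0,0,0]
  twist: [0,0,0,0,0,10,10,4]

```text
time_s: 17.52
tool_pos: [0.4901, -0.2201, 0.1572]
tool_rot: [-178.7, 0.3, -102.6]
force: [0.2, -0.5, -0.2]
grip_width: 0.0697
```

```bash
python3 goto.py .490 -.2165 .008 -102; python3 snap.py w8; python3 - <<'E'
from h import *
import pickle
c=pickle.load(open('pics/w8.pkl','rb'));u,v=map(int,proj(c,(.49,-.2165,.01)));print(u,v,c['T'][:3,3])
r=60;g=cv2.cvtColor(c['img'],cv2.COLOR_BGR2HSV)[v-r:v+r,u-r:u+r]
w=((g[...,2]>90)&(g[...,1]<70)).astype(np.uint8)
w=((g[...,2]>130)&(g[...,1]<70)).astype(np.uint8)
k,l,st,_=cv2.connectedComponentsWithStats(w);w=(l==1+st[1:,4].argmax()).astype(np.uint8)
cs,hi=cv2.findContours(w,cv2.RETR_CCOMP,cv2.CHAIN_APPROX_NONE)
for q,hh in zip(cs,hi[0]):
    if len(q)<20: continue
    P=np.array([onz(c,*(p[0]+[u-r,v-r]),.018 if hh[3]>=0 else .0045)[:2] for p in q],np.float32)*1000
    print(hh[3]>=0,cv2.minAreaRect(P),cv2.fitEllipse(P))
E
```

```text
pose [ 0.4901 -0.2201  0.1572] [-178.73    0.3  -102.61] F [ 0.2 -0.5 -0.2] w 0.0697 t 17.525 q7 -81.9
cm [-0.27  0.42 14.91] twist -0.6
313 237 [ 0.56100575 -0.23564672  0.32047114]
False ((490.1908264160156, -217.5158233642578), (66.31550598144531, 65.95802307128906), 38.980499267578125) ((490.30419921875, -217.68643188476562), (63.082462310791016, 63.568668365478516), 145.90838623046875)
True ((492.58941650390625, -218.21234130859375), (19.778120040893555, 16.51082992553711), 77.50250244140625) ((492.1935729980469, -218.25399780273438), (18.140684127807617, 23.327547073364258), 170.30418395996094)
```

Request:
arm_command:
  translation:
    - [-0.3,0.3,2]
    - [0,0,4]
    - [0,0,4]
    - [0,0,2]
    - [0,0,0]
  twist: [-0.3,0,0,0,0]

```text
time_s: 18.2
tool_pos: [0.4922, -0.216, 0.0366]
tool_rot: [-178.5, 0.3, -102.0]
force: [-0.3, -0.6, -0.3]
grip_width: 0.0696
```

```bash
python3 goto.py .490 -.217 .008 -102.3
```

```text
pose [ 0.4922 -0.216   0.0366] [-178.48    0.28 -101.96] F [-0.3 -0.6 -0.3] w 0.0696 t 18.2 q7 -83.1
cm [0.16 0.27 2.85] twist 0.3
```

Request:
arm_command:
  translation:
    - [0.15,0.25,1.2]
    - [0,0,1.2]
    - [0,0,0.4]
    - [0,0,0]
  twist: [0.3,0,0,0]

```text
time_s: 18.7
tool_pos: [0.4919, -0.2179, 0.0094]
tool_rot: [-178.2, 0.2, -102.2]
force: [0.4, -0.1, -0.5]
grip_width: 0.0696
```

Request:
arm_command:
  translation:
    - [0,0,0]
    - [0,0,0]
    - [0,0,0]
    - [0,0,0]
    - [0,0,0]
    - [0,0,0]
    - [0,0,0]
  twist: [0,0,0,0,0,0,0]
  grip: 0
  force: 10

```text
time_s: 19.58
tool_pos: [0.4928, -0.2183, 0.0107]
tool_rot: [-178.1, 0.2, -102.2]
force: [-1.0, -0.2, 1.0]
grip_width: 0.03
```

Request:
arm_command:
  translation:
    - [0,0,0]
    - [0,0,0]
    - [0,0,0]
    - [0,0,0]
  twist: [0,0,0,0]
  grip: 80

```text
time_s: 20.08
tool_pos: [0.4928, -0.2182, 0.0106]
tool_rot: [-178.1, 0.2, -102.2]
force: [-0.0, 1.2, -0.2]
grip_width: 0.0617
```

Request:
arm_command:
  translation:
    - [0,0,0]
    - [0,0,0]
    - [0,0,0]
    - [0,0,0]
    - [0,0,0]
    - [0,0,0]
    - [0,0,0]
    - [0,0,0]
    - [0,0,0]
  twist: [-10,-10,-10,-10,-10,-10,-10,-10,-9]

```text
time_s: 21.2
tool_pos: [0.4929, -0.2183, 0.0107]
tool_rot: [-179.9, -1.9, -10.3]
force: [0.7, -0.5, 0.3]
grip_width: 0.0699
```

```bash
python3 goto.py .492 -.218 .008 -12.3
```

```text
pose [ 0.4929 -0.2183  0.0107] [-179.89   -1.89  -10.28] F [ 0.7 -0.5  0.3] w 0.0699 t 21.2 q7 3.9
cm [-0.1  -0.01  0.27] twist 2.0
```

Request:
arm_command:
  translation:
    - [0,0,0.2]
    - [0,0,0]
    - [0,0,0]
    - [0,0,0]
    - [0,0,0]
    - [0,0,0]
    - [0,0,0]
    - [0,0,0]
  twist: [2,0,0,0,0,0,0,0]
  grip: 0
  force: 25

```text
time_s: 22.2
tool_pos: [0.4926, -0.2183, 0.0084]
tool_rot: [-179.8, -1.9, -12.9]
force: [-0.1, 0.5, -0.2]
grip_width: 0.0297
```

Request:
arm_command:
  translation:
    - [0,0,-1]
    - [0,0,-3]
    - [0,0,-4]
    - [0,0,-4]
    - [0,0,-3]
    - [0,0,0]
  twist: [0,0,0,0,0,0]

```text
time_s: 22.95
tool_pos: [0.4876, -0.2171, 0.1652]
tool_rot: [-179.8, -1.9, -12.8]
force: [0.2, 0.1, -0.2]
grip_width: 0.0295
```

```bash
python3 goto.py .561 .0317 .15 12
```

```text
pose [ 0.4876 -0.2171  0.1652] [-179.79   -1.9   -12.82] F [ 0.2  0.1 -0.2] w 0.0295 t 22.95 q7 6.4
cm [  1.59 -25.89   1.67] twist -24.8
```

Request:
arm_command:
  translation:
    - [0.3,-5,0.1]
    - [0.3,-5,0.1]
    - [0.3,-5,0.1]
    - [0.3,-5,0.1]
    - [0.3,-4.5,0.1]
    - [0,0,0]
    - [0,0,0]
    - [0,0,0]
    - [0,0,0]
  twist: [0,0,0,0,0,-8.3,-8.3,-8.2,0]

```text
time_s: 24.08
tool_pos: [0.5523, 0.0268, 0.1508]
tool_rot: [179.7, -1.1, 12.7]
force: [-1.1, -0.2, -1.7]
grip_width: 0.0297
```

```bash
python3 goto.py .561 .0317 .11 12; python3 - <<'E'
from h import *
s=cam('scene');w=cam('wrist'); a=s['img'][135:285,240:440]; b=w['img'][150:360,180:460]
cv2.imwrite('pics/s9.png',np.hstack([cv2.resize(x,(400,300),interpolation=cv2.INTER_CUBIC) for x in(a,b)]))
E
```

```text
pose [0.5523 0.0268 0.1508] [179.73  -1.07  12.69] F [-1.1 -0.2 -1.7] w 0.0297 t 24.075 q7 0.5
cm [ 0.88 -0.3   4.1 ] twist 0.7
```

View pics/s9.png

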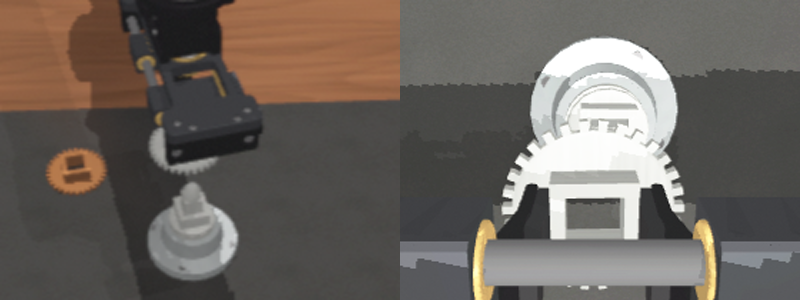

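Cutter held level by its hub, square to the spacer hub below. Line up and descend to just above the tip.

Request:
arm_command:
  translation:
    - [0.9,-0.3,1]
    - [0,0,1.5]
    - [0,0,1]
    - [0,0,0]
  twist: [0.7,0,0,0]

```text
time_s: 24.68
tool_pos: [0.5603, 0.0306, 0.1135]
tool_rot: [179.7, -1.0, 11.5]
force: [0.4, 0.4, -1.0]
grip_width: 0.0298
```

```bash
python3 goto.py .561 .0317 .108 12
```

```text
pose [0.5603 0.0306 0.1135] [179.73  -0.98  11.54] F [ 0.4  0.4 -1. ] w 0.0298 t 24.675 q7 -2.8
cm [ 0.08 -0.1   0.55] twist -0.5
```

Request:
arm_command:
  translation:
    - [0.1,-0.1,0.3]
    - [0,0,0.3]
    - [0,0,0.3]
    - [0,0,0]
  twist: [-0.5,0,0,0]

```text
time_s: 25.18
tool_pos: [0.5618, 0.0316, 0.1048]
tool_rot: [179.7, -1.1, 12.0]
force: [0.0, -0.1, -1.1]
grip_width: 0.03
```

Request:
arm_command:
  translation:
    - [0,0,0.2]
    - [0,0,0.2]
    - [0,0,0.2]
    - [0,0,0]
  twist: [0,0,0,0]

```text
time_s: 25.68
tool_pos: [0.5621, 0.0315, 0.0987]
tool_rot: [179.7, -1.1, 12.0]
force: [0.6, 0.9, -1.5]
grip_width: 0.0297
```

```bash
python3 goto.py .561 .0317 .089 12
```

```text
pose [0.5621 0.0315 0.0987] [179.67  -1.08  12.04] F [ 0.6  0.9 -1.5] w 0.0297 t 25.675 q7 -3.2
cm [-0.12 -0.05  0.97] twist 0.0
```

Request:
arm_command:
  translation:
    - [-0.1,0,0.2]
    - [0,0,0.2]
    - [0,0,0.2]
    - [0,0,0]
  twist: [0,0,0,0]

```text
time_s: 26.18
tool_pos: [0.5611, 0.0317, 0.0923]
tool_rot: [179.7, -1.1, 12.1]
force: [0.4, 0.0, -0.8]
grip_width: 0.0299
```

Request:
arm_command:
  translation:
    - [0,0,0.15]
    - [0,0,0.15]
    - [0,0,0.15]
    - [0,0,0]
  twist: [0,0,0,0]

```text
time_s: 26.68
tool_pos: [0.5609, 0.0319, 0.0875]
tool_rot: [179.7, -1.0, 12.1]
force: [-0.6, -0.1, -0.7]
grip_width: 0.0298
```

Request:
arm_command:
  translation:
    - [0,0,0.15]
    - [0,0,0.15]
    - [0,0,0.15]
    - [0,0,0]
  twist: [0,0,0,0]

```text
time_s: 27.18
tool_pos: [0.5609, 0.0319, 0.0826]
tool_rot: [179.7, -1.0, 12.1]
force: [-0.4, 0.1, -1.3]
grip_width: 0.0296
```

Below the shoulder without resistance. Home is at TCP ≈ 0.0734.

Request:
arm_command:
  translation:
    - [0,0,0.2]
    - [0,0,0.2]
    - [0,0,0.15]
    - [0,0,0]
  twist: [0,0,0,0]

```text
time_s: 27.68
tool_pos: [0.5608, 0.0319, 0.0766]
tool_rot: [179.7, -1.0, 12.1]
force: [-1.0, 1.6, -0.7]
grip_width: 0.03
```

Request:
arm_command:
  translation:
    - [0,0,0.1]
    - [0,0,0.1]
    - [0,0,0.1]
    - [0,0,0]
  twist: [0,0,0,0]

```text
time_s: 28.18
tool_pos: [0.5608, 0.0319, 0.0736]
tool_rot: [179.7, -1.0, 12.0]
force: [-2.1, -0.3, 0.2]
grip_width: 0.0298
```

Request:
arm_command:
  translation:
    - [0,0,0.1]
    - [0,0,0.1]
    - [0,0,0.1]
    - [0,0,0]
  twist: [0,0,0,0]

```text
time_s: 28.68
tool_pos: [0.5608, 0.0319, 0.0737]
tool_rot: [179.6, -1.0, 12.0]
force: [-2.2, 0.3, -0.4]
grip_width: 0.0296
```

Stopped at 0.0737: home. Release and rise.

Request:
arm_command:
  translation:
    - [0,0,0]
    - [0,0,0]
    - [0,0,0]
    - [0,0,0]
  twist: [0,0,0,0]
  grip: 80

```text
time_s: 29.18
tool_pos: [0.5622, 0.0314, 0.0737]
tool_rot: [179.6, -1.1, 12.0]
force: [-0.5, -0.2, -0.2]
grip_width: 0.0617
```

Request:
arm_command:
  translation:
    - [0,0,-1]
    - [0,0,-3]
    - [0,0,-4]
    - [0,0,-4]
    - [0,0,0]
  twist: [0,0,0,0,0]

```text
time_s: 29.8
tool_pos: [0.5601, 0.0322, 0.1998]
tool_rot: [179.6, -1.2, 12.1]
force: [0.0, 0.7, -0.3]
grip_width: 0.0695
```

Request:
arm_command:
  translation:
    - [0,4,0]
    - [0,4,0]
    - [0,4,0]
    - [0,4,0]
    - [0,0,0]
  twist: [0,0,0,0,0]

```text
time_s: 30.42
tool_pos: [0.5936, -0.1278, 0.2003]
tool_rot: [179.6, -1.2, 12.3]
force: [0.1, 0.9, -0.8]
grip_width: 0.0701
```

```bash
python3 goto.py .561 .0317 .2 12; python3 - <<'E'
from h import *
s=cam('scene');t=cam('top'); a=s['img'][195:285,276:396]; b=t['img'][190:280,245:365]
m=np.hstack([cv2.resize(x,(400,300),interpolation=cv2.INTER_CUBIC) for x in(a,b)])
n=np.hstack([cv2.resize(x['img'],(400,300),interpolation=cv2.INTER_AREA) for x in(s,t)])
cv2.imwrite('pics/s10.png',np.vstack([m,n]))
g=cv2.cvtColor(s['img'],cv2.COLOR_BGR2GRAY)
for z in(.045,.065,.070): 
  print(z,[np.round(proj(s,(.561+dx,.0317+dy,z)),1).tolist() for dx,dy in((.033,0),(-.033,0),(0,.033),(0,-.033))])
E
```

```text
pose [ 0.5936 -0.1278  0.2003] [179.56  -1.16  12.26] F [ 0.1  0.9 -0.8] w 0.0701 t 30.425 q7 15.0
cm [  0.2  -16.28  -0.09] twist 0.3
0.045 [[336.0, 257.8], [334.8, 231.4], [351.9, 243.8], [318.9, 244.7]]
0.065 [[336.0, 251.7], [334.8, 225.2], [352.2, 237.6], [318.6, 238.6]]
0.07 [[336.0, 250.2], [334.8, 223.6], [352.3, 236.1], [318.5, 237.1]]
```

View pics/s10.png

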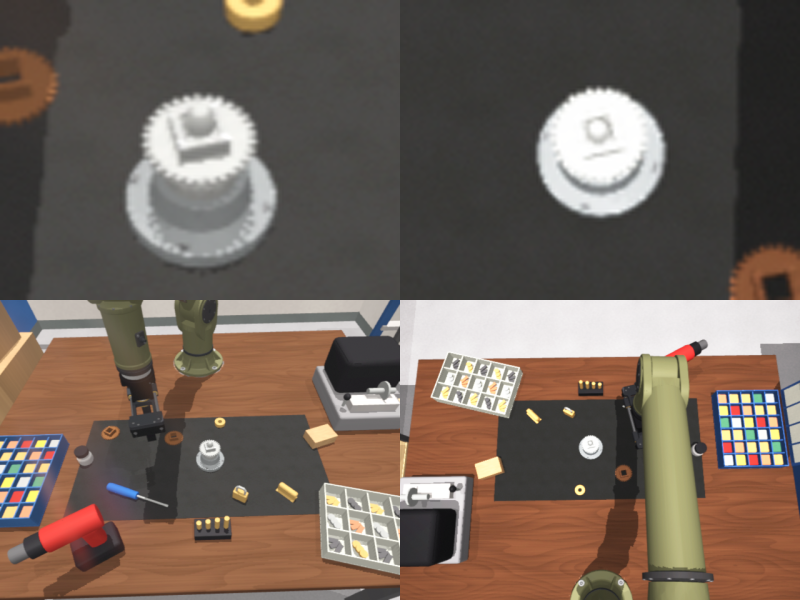

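The cutter disc spans rows 223.5 to 251 and columns 318.6 to 353.4. A flat disc at home height predicts 223.6–251.7 and 318.5–352.3, so it is home. The other bench items are where they were and the gripper is clear.

```bash
python3 -c "
from cell import env;print(env.sign_off())"
```

```text
the job is handed in; nothing more can be done
None
```

I threaded the spacer collar, then the cutter wheel, onto the post hubs up, let go of both, and handed the job in at about 30 s of the 64 s allowed.

- **Seating:** Each ring slid past the shoulder without resistance. The spacer stopped at tool height 53.2 mm (expected 53 mm) and the cutter at 73.7 mm (expected about 73.4 mm).
- **Force:** The sensor never read more than about 4 N at the times I checked, which were between moves rather than continuous.
- **Last picture:** The cutter's outline matches a flat disc at home height to within about 1 pixel. The gripper is clear, and the other bench items look unmoved.
- **Disagreements:** My first wrist-camera fix of the post was about 3 mm off in y, because the arm was still settling. I corrected it from the scene view, with the top view agreeing, before contact. The tool was tilted about 1° while placing the cutter, but the cutter looks flat after release.

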